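# Set the dough sheeter's roller gap by counted crank turns

### The job

Set the dough sheeter for the curd dumplings. Wind the crank on top clockwise (seen from above) until you feel the rollers meet, without forcing it, then back it off counter-clockwise by exactly three full turns from there; there is no scale, so count the turns yourself. Then swing the lock lever under the crank clockwise, fully home, so that the setting holds, and let go; leave the things standing around where they are.

Things in the scene. Friction and masses are not known exactly. Their poses are not given: they have to be found in the camera images.
- sheeter: white tabletop dough sheeter standing on the table, 250 mm wide at the base, with a drive housing on its left (out to y = 180 mm), 202 mm high without crank; it does not move. Origin: centre of its underside. x points away from the feed side, y along the rollers, z up. Two horizontal steel rollers between slotted cheeks under a crosshead (top at z = 202 mm) that carries crank and lock lever.
- crank_hub: hub of the steel hand crank on top of the crosshead, on a vertical spindle; 60 mm throw. Origin on the spindle axis; x points along the unbent arm (flat, 8 mm thick, underside 224 mm above the table). Clockwise lowers the upper roller. Clamped on at any angle, so its angle when the rollers meet differs each time. Drags with about 2.5 N at the knob. Starts 0.35 to 1.1 turns above that point.
- crank_axis (a point): point on the vertical spindle axis at the mid height of the crank's knob (257 mm above the table): centre of the circle, radius 60 mm, on which the knob travels in a level plane. The crank does not rise or sink as it turns.
- crank_knob (a point): middle of the crank's black upright knob, 25 mm thick and 44 mm tall (z 234 to 278 mm), spinning freely on its pin, so it can be held from above without turning the hand. Where the rollers meet the crank goes solid: a rise of 6 to 10 N at the knob is plain to feel. The arm is light and bends sideways, 4.5 mm at 20 N; do not load it beyond that.
- upper_roller (a point): middle of the upper roller (54 mm thick, steel, in the shade between the cheeks). It starts less than 3 mm above its lowest position, where it meets the lower roller, and rises only a millimetre or two per crank turn.
- lock (a joint): angle of the lock nut and its lever (rad): 0 fully loose, 1.05 fully home against a solid stop; grows clockwise seen from above. Stays where it is left; drags with about 1.6 N at the grip. Starts between 0 and 0.35.
- lock_grip (a point): middle of the black upright grip at the end of the lock lever, 17 mm thick, z 210 to 244 mm, 140 mm from the spindle axis. It travels level on that circle: at 0 the lever points 60 degrees clockwise of the sheeter's +x, at home 120 degrees clockwise (to the right and towards the feed side). The lever lies below the crank, which passes over it.
- sample_jar: lidded sample jar, 62 mm wide, 75 mm tall, to the right of the sheeter; a bystander. Origin: centre of its underside.
- salt_shaker: salt shaker, 44 mm wide, 90 mm tall, to the right of the sheeter; a bystander. Origin: centre of its underside.
- mug: spotted mug, 82 mm wide, 91 mm tall; a bystander. Origin: centre of its underside.
- tumbler: empty glass tumbler, 67 mm wide, 95 mm tall, behind the sheeter; a bystander. Origin: centre of its underside.

How it is judged:
On the way, in this order (a step that is already met when the one before it is completed fails the run):
1. the crank has been wound down until the rollers met (within a tenth of a turn) (z of upper_roller in the frame of sheeter below 0.1147 m), for 0.1 s.
2. the crank has been backed off three turns, to within a tenth of a turn, with the lock lever not yet home (z of upper_roller in the frame of sheeter between 0.1203 and 0.1207 m and value of joint lock below 0.8 rad), for 0.2 s.
At the end, for the whole second after the job is handed in: the upper roller stands three crank turns (6 mm) above where the rollers meet, to within a tenth of a turn (0.2 mm), and the lock lever is home (within 0.1 rad of its stop) (z of upper_roller in the frame of sheeter between 0.1203 and 0.1207 m and value of joint lock above 0.95 rad); the robot touches nothing.
It fails at once if the crank was forced clockwise, its arm bent by over 5.5 mm (about 24 N at the knob) (y of crank_knob in the frame of crank_hub below -0.0055 m).
It fails at once if the sample jar was moved (distance of sample_jar from where it was at the start of the episode above 0.03 m).
It fails at once if the salt shaker was moved (distance of salt_shaker from where it was at the start of the episode above 0.03 m).
It fails at once if the mug was moved (distance of mug from where it was at the start of the episode above 0.03 m).
It fails at once if the tumbler was moved (distance of tumbler from where it was at the start of the episode above 0.03 m).
It also fails if it takes over 72 s, if anything falls off the work surface, if the arm or the gripper's body presses on something with over 40 N, if the wrist force passes 120 N, or if a joint passes its speed limit or range.

### The arm

A 7-joint arm with a two-finger parallel gripper is mounted at the origin on a cart in front of the work surface, level with it; the furniture and walls round the work are solid. World frame = base frame: x ahead of the robot, y to its left, z up, the work surface at z = 0. Lengths are in m, angles in rad, forces in N, time in s.
With the tool pointing down it reaches from about 0.4 to 0.875 m from the base axis. Payload 19.3 kg.
Tool frame: the origin (TCP) lies midway between the tips of the shut fingers; the grasp point (between the pads) lies 19 mm behind it; z points along the fingers, y is the line along which they close (so a half turn about z gives the same grasp; the last joint's range is limited). The gripper opens to 85 mm and grips with 20 to 120 N. Pads are 22 mm wide; open, the fingers measure 114 mm over their backs; the gripper's body (76 mm by 85 mm) begins 54 mm behind the grasp point. The pads swing forward as they close: fully open they stand 13 mm farther back than shut.
Start: joints at [1.122, 0.521, -0.036, 1.599, 0.021, 1.021, -0.113], TCP at [0.231, -0.581, 0.231] pointing down, gripper open.
Joint ranges: [-2.91, 2.91], [-0.3, 2.13], [-1.5, 1.42], [0.17, 2.43], [-1.26, 4.41], [0.16, 1.93], [-2.52, 2.52]. Speed limits (rad/s): [1.89, 1.89, 2.39, 2.39, 3.01, 3.01, 3.01].

### API

Orientations are given as [roll, pitch, yaw] about the fixed x, y, z axes, in that order (R = Rz(yaw) Ry(pitch) Rx(roll)).
In Python, from workcell import * gives the robot as it stands. The module is installed in compiled form; this text tells all that it offers.
- The arm moves only by the tool play_rows, never from a script. Its argument "deltas" is a list of rows, each a list of 7 numbers: the shift along the tool's x, y, z in units of 500 mm (1.0 is 500 mm), then the turn, a rotation vector about the tool's x, y, z in units of 120 degrees (1.0 is 120 degrees), then the closure, from 0 (fully open) to 1 (shut). A call has 1 to 10 rows; each row is the pose to reach, as a shift and turn from the pose commanded when the call began, along the tool's axes at that moment; what a row does not reach only later rows make up. A row lasts 1/10 s, in which the tool goes at most 50 mm and 8.59 degrees, less where a joint would pass 70% of its speed; a pose out of reach is approached as far as the arm can. A call with a number of a shift or a turn outside -1 to 1 is refused whole. A call with a gripper value outside its range is refused whole. The fingers move at their own pace and stop on an object; "newtons" is the grip in N (left out, the last holds). Time passes only in rows, so rows that repeat a pose let the fingers close. It gives the time, the measured TCP pose, the force, the opening and the grip force at its end, in the units of the state.
- observe(): the state, without advancing time (a new reading comes with each control period).
- grab_frame(name): name is "scene" or "top" or "wrist"; returns the picture (400x640x3 uint8, red, green, blue); there is no depth.
- get_calibration(name): a dict with "fovy" (degrees; the focal length in pixels is half the picture's height over the tangent of half this angle, whatever the lens; pixels are square), "cx", "cy" (the principal point, pixels), "xyz" and "rotation" of the camera in the world. Camera axes: x right, y down, z forward; pixel columns grow to the right and rows downward; lengths in m; the calibration is good to about 2 mm. A picture is of the moment at which its call begins: read the wrist's pose just before it. get_calibration takes no time and is no camera call; for the wrist camera it gives the pose at the moment of the call.
- job_done(): hands the job in; it is judged then, once.
The state is a dict: "clock": time; "qpos": joint angles; "qd": joint speeds; "joint_efforts": joint torques, N m; "position": TCP position; "tool_rot": TCP orientation; "force": force on the tool from outside, world axes, zero at the start; "moment": the same for the moment, N m; "grip_width": finger opening in m; "finger_force": force on a finger pad.
Only numpy, scipy, OpenCV 4.12 (cv2) and the standard library are available. Lean on these libraries where they do the work, as an engineer would, in place of code of your own. Each camera call takes 0.05 s, during which the arm holds its last target. There are 200 camera calls.

## Working session

There is one attempt and no reset: what is moved stays moved. The work goes in short steps, Python scripts to look and compute and a tool call to move; the robot and the scene stay as the last step left them, time stands still between calls to the robot, and variables do not carry over. Pictures are saved under pics/ and viewed, at most 10 in all, crops included, and the job is handed in when it is done.

Besides the shell and the picture viewer there is one more tool, called after "Call:" by a JSON object that holds its "fn" and its "kwargs". play_rows: Moves the arm, as the interface text tells. Its arguments: {"type":"object","properties":{"deltas":{"type":"array"},"newtons":{"type":"number"}},"required":["deltas"]}

```bash
mkdir -p pics; python3 - <<'E'
from workcell import *
import cv2,numpy as np
s=observe();print({k:np.round(v,3) for k,v in s.items()})
for n in("scene","top"):
    c=get_calibration(n);print(n,c)
    f=grab_frame(n);cv2.imwrite(f"pics/{n}0.png",f[:,:,::-1])
E
```

```text
{'clock': np.float64(0.0), 'qpos': array([ 1.122,  0.522, -0.036,  1.6  ,  0.021,  1.021, -0.113]), 'qd': array([-0.001, -0.   , -0.001, -0.001,  0.001,  0.001, -0.001]), 'joint_efforts': array([ 0.0000e+00, -9.2711e+01,  1.9800e+00, -3.6993e+01,  1.8000e-02,
        8.0000e-03, -0.0000e+00]), 'position': array([ 0.231, -0.58 ,  0.231]), 'tool_rot': array([-3.14 ,  0.   ,  0.379]), 'force': array([-0.421, -0.643, -0.929]), 'moment': array([ 0.013,  0.   , -0.02 ]), 'finger_force': np.float64(0.0), 'grip_width': np.float64(0.085)}
scene {'fovy': 52.057898926956135, 'cx': 316.6924863889259, 'cy': 207.46074428476638, 'xyz': array([ 0.13430667, -1.05605568,  0.70189723]), 'rotation': array([-2.03982753, -0.01613951, -0.42195527])}
top {'fovy': 44.388646327854545, 'cx': 319.5244725340792, 'cy': 195.92510690222412, 'xyz': array([ 0.47645619, -0.14699999,  1.62820966]), 'rotation': array([-3.06238346,  0.01461649, -1.56347363])}
```

View pics/scene0.png

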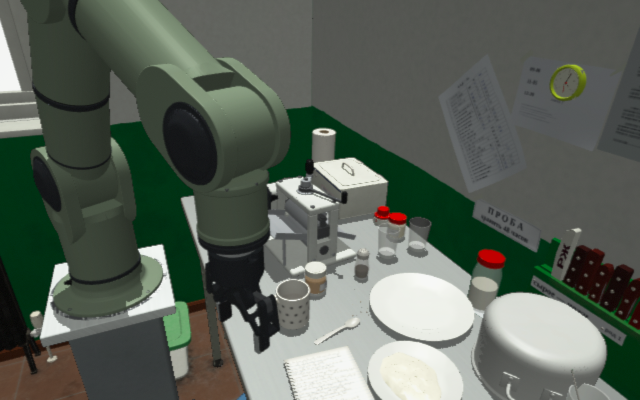

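View pics/top0.png

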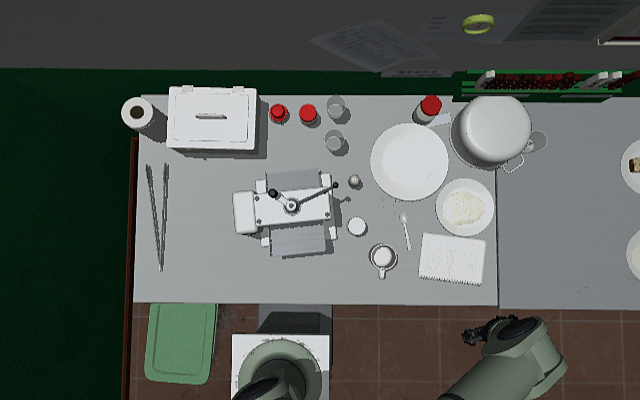

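The top view shows the spindle near (291,207), the crank knob near (272,193) and the lock grip near (336,185). I'll enlarge that area.

```bash
cat > h.py <<'E'
from workcell import *
import cv2,numpy as np
from scipy.spatial.transform import Rotation as R
def ray(c,px,z):
    f=200/np.tan(np.radians(c["fovy"])/2)
    r=np.array(c["rotation"]);M=r if r.shape==(3,3) else R.from_euler("xyz",r).as_matrix()
    d=M@np.array([(px[0]-c["cx"])/f,(px[1]-c["cy"])/f,1]);o=np.array(c["xyz"])
    return o+d*(z-o[2])/d[2]
E
python3 - <<'E'
from h import *
f=cv2.imread("pics/top0.png")[150:270,225:385]
cv2.imwrite("pics/c.png",cv2.resize(f,(800,600),interpolation=cv2.INTER_CUBIC))
c=get_calibration("top")
for p,z in(((291,207),.23),((272,193),.278),((336,185),.244)):print(ray(c,p,z))
E
```

```text
[ 0.55503673 -0.04442969  0.23      ]
[0.59080594 0.00516259 0.278     ]
[ 0.61756179 -0.17247038  0.244     ]
```

View pics/c.png

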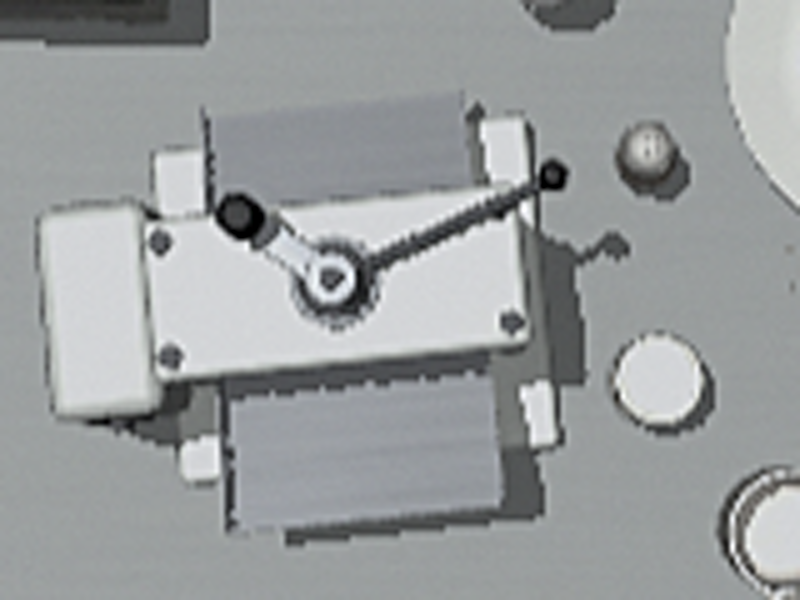

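```bash
cat >> h.py <<'E'
def totool(p,yaw_goal=None):
    s=observe();M=R.from_euler("xyz",s["tool_rot"]).as_matrix()
    d=M.T@(np.array(p)-s["position"])
    print("pos",np.round(s["position"],4),"rot",np.round(np.degrees(s["tool_rot"]),2),"shift units",np.round(d/.5,4),
      "turn z units",None if yaw_goal is None else np.round(-(yaw_goal-np.degrees(s["tool_rot"][2]))/120,4))
E
python3 - <<'E'
from h import *
c=get_calibration("top")
k=ray(c,(273,193),.278);h=ray(c,(291.4,205.8),.235);g=ray(c,(335.4,184.8),.244)
print(k,h,g,np.linalg.norm((k-h)[:2]),np.linalg.norm((g-h)[:2]))
for a in(k-h,g-h):print(np.degrees(np.arctan2(a[1],a[0])))
e=ray(c,(225+150/5,150+222/5),.202)-ray(c,(225+520/5,150+182/5),.202);print("yaw",np.degrees(np.arctan2(-e[0],e[1])))
e=ray(c,(225+165/5,150+380/5),.202)-ray(c,(225+525/5,150+346/5),.202);print("yaw",np.degrees(np.arctan2(-e[0],e[1])))
for p in((160,242),(170,356),(512,322)):print(ray(c,(225+p[0]/5,150+p[1]/5),.204))
E
```

```text
[0.59082278 0.00239    0.278     ] [ 0.55818644 -0.04589633  0.235     ] [ 0.61812196 -0.17076646  0.244     ] 0.05828122515426599 0.13850925901583974
55.94556040431382
-64.35979243394993
yaw 6.53662752501981
yaw 5.785361309552218
[0.58098834 0.05711537 0.204     ]
[0.51454555 0.05012877 0.204     ]
[ 0.5356584  -0.14863129  0.204     ]
```

```bash
python3 - <<'E'
from h import *
totool((.5915,.003,.31),56)
E
```

```text
pos [ 0.231  -0.5804  0.2308] rot [-179.94    0.     21.7 ] shift units [ 1.1014 -0.8176 -0.1577] turn z units -0.2858
```

Call:
{"fn": "play_rows", "kwargs": {"deltas": [[0,0,-0.09,0,0,-0.03,0],[0,0,-0.18,0,0,-0.06,0],[0.07,-0.05,-0.18,0,0,-0.1,0],[0.14,-0.1,-0.18,0,0,-0.15,0],[0.21,-0.155,-0.18,0,0,-0.2,0],[0.28,-0.21,-0.18,0,0,-0.25,0],[0.35,-0.26,-0.18,0,0,-0.286,0],[0.42,-0.31,-0.18,0,0,-0.286,0],[0.49,-0.365,-0.18,0,0,-0.286,0],[0.55,-0.41,-0.18,0,0,-0.286,0]]}}

```text
clock: 1.1
position: [0.4116, -0.2864, 0.3213]
tool_rot: [-3.141, -0.0, 0.979]
force: [0.5, -0.7, 0.9]
grip_width: 0.0854
finger_force: 0.0
```

```bash
python3 - <<'E'
from h import *
totool((.5915,.003,.31),56)
E
```

```text
pos [ 0.4116 -0.2864  0.3213] rot [-1.7999e+02 -1.0000e-02  5.6070e+01] shift units [ 0.681  -0.0245  0.0227] turn z units 0.0006
```

Call:
{"fn": "play_rows", "kwargs": {"deltas": [[0.08,-0.003,0.005,0,0,0,0],[0.17,-0.006,0.005,0,0,0,0],[0.26,-0.009,0.005,0,0,0,0],[0.35,-0.012,0.01,0,0,0,0],[0.44,-0.015,0.01,0,0,0,0.2],[0.53,-0.019,0.015,0,0,0,0.3],[0.62,-0.022,0.02,0,0,0,0.3],[0.67,-0.024,0.023,0,0,0,0.3],[0.681,-0.0245,0.023,0,0,0,0.3],[0.681,-0.0245,0.023,0,0,0,0.3]]}}

```text
clock: 2.1
position: [0.5909, 0.0012, 0.3093]
tool_rot: [-3.141, 0.0, 0.979]
force: [0.1, -1.5, 0.3]
grip_width: 0.0599
finger_force: 0.0
```

```bash
python3 - <<'E'
from h import *
totool((.5915,.003,.238),56)
f=grab_frame("wrist");cv2.imwrite("pics/w1.png",f[:,:,::-1])
c=get_calibration("wrist");print(c)
f=200/np.tan(np.radians(c["fovy"])/2);M=R.from_euler("xyz",c["rotation"]).as_matrix()
for p in((.5908,.0024,.278),(.5582,-.0459,.235)):
    q=M.T@(np.array(p)-c["xyz"]);print(q[:2]/q[2]*f+[c["cx"],c["cy"]])
E
```

```text
pos [0.5909 0.0012 0.3093] rot [-1.7995e+02  2.0000e-02  5.6090e+01] shift units [ 0.0038 -0.0008  0.1426] turn z units 0.0008
{'fovy': 61.65572416863051, 'cx': 318.7825820234375, 'cy': 196.67317748664505, 'xyz': array([0.63291659, 0.06336247, 0.45345519]), 'rotation': array([ 2.83827201e+00,  2.23973131e-04, -5.94473713e-01])}
[317.53012178 229.0292586 ]
[317.89807222 279.19517926]
```

View pics/w1.png

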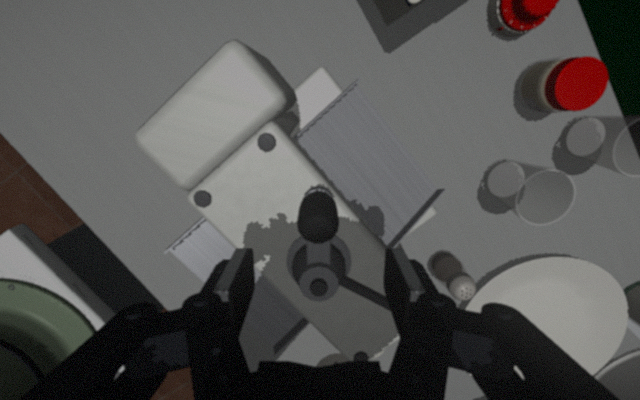

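The wrist view has the knob top at about (318,228), matching the predicted (317.5,229). The hub is at (319,285), so the tool is well aligned. I'll descend and grip at 20 N.

Call:
{"fn": "play_rows", "kwargs": {"deltas": [[0.002,0,0.05,0,0,0,0.3],[0.003,0,0.1,0,0,0,0.3],[0.003,0,0.142,0,0,0,0.3],[0.003,0,0.142,0,0,0,0.3],[0.003,0,0.142,0,0,0,1],[0.003,0,0.142,0,0,0,1],[0.003,0,0.142,0,0,0,1],[0.003,0,0.142,0,0,0,1],[0.003,0,0.142,0,0,0,1],[0.003,0,0.142,0,0,0,1]], "newtons": 20}}

```text
clock: 3.15
position: [0.5922, 0.0019, 0.2397]
tool_rot: [3.14, -0.001, 0.978]
force: [-0.0, -0.5, 6.5]
grip_width: 0.0244
finger_force: 20.8
```

Call:
{"fn": "play_rows", "kwargs": {"deltas": [[0.002,0,-0.003,0,0,0,1],[0.004,0,-0.003,0,0,0,1],[0.004,0,-0.003,0,0,0,1]]}}

```text
clock: 3.45
position: [0.5921, 0.0021, 0.2401]
tool_rot: [-3.141, 0.003, 0.977]
force: [-4.6, -6.2, -0.2]
grip_width: 0.0246
finger_force: 20.3
```

Call:
{"fn": "play_rows", "kwargs": {"deltas": [[0.004,0,0,0,0,0,1],[0.008,0,0,0,0,0,1],[0.008,0,0,0,0,0,1]]}}

```text
clock: 3.75
position: [0.5931, 0.0033, 0.2393]
tool_rot: [-3.14, 0.007, 0.975]
force: [-12.3, -17.0, -2.2]
grip_width: 0.0242
finger_force: 20.1
```

Call:
{"fn": "play_rows", "kwargs": {"deltas": [[0.005,0,0,0,0,0,1],[0.01,0,0,0,0,0,1],[0.01,0,0,0,0,0,1]]}}

```text
clock: 4.05
position: [0.5954, 0.0066, 0.2389]
tool_rot: [-3.139, 0.009, 0.975]
force: [-16.1, -20.9, -1.8]
grip_width: 0.0243
finger_force: 20.2
```

Call:
{"fn": "play_rows", "kwargs": {"deltas": [[0,0,0,0,0,0,0.5],[-0.022,0,0,0,0,0,0.5],[-0.022,0,0,0,0,-0.07,0.5],[-0.022,0,0,0,0,-0.14,0.5],[-0.022,0,0,0,0,-0.21,0.5],[-0.022,0,0,0,0,-0.28,0.5],[-0.022,0,0,0,0,-0.35,0.5],[-0.022,0,0,0,0,-0.42,0.5],[-0.022,0,0,0,0,-0.49,0.5],[-0.022,0,0,0,0,-0.56,0.5]]}}

```text
clock: 5.05
position: [0.5917, 0.0016, 0.2407]
tool_rot: [3.141, 0.0, 2.157]
force: [-0.0, -0.8, -0.7]
grip_width: 0.0428
finger_force: 0.0
```

Call:
{"fn": "play_rows", "kwargs": {"deltas": [[0,0,0,0,0,-0.07,0.5],[0,0,0,0,0,-0.14,0.5],[0,0,0,0,0,-0.19,0.5],[0,0,0,0,0,-0.19,0.72],[0,0,0,0,0,-0.19,0.72],[0,0,0,0,0,-0.19,0.72],[0,0,0,0,0,-0.19,0.72],[0,0,0,0,0,-0.19,0.72]]}}

```text
clock: 5.85
position: [0.5924, 0.0029, 0.241]
tool_rot: [3.139, 0.001, 2.545]
force: [3.2, 5.9, 2.4]
grip_width: 0.0246
finger_force: 16.6
```

```bash
python3 - <<'E'
from h import *
totool((.5922,.0026,.238),146)
s=observe();print(s["qpos"],s["force"],s["finger_force"],s["grip_width"])
E
```

```text
pos [0.5924 0.0029 0.241 ] rot [1.7986e+02 6.0000e-02 1.4584e+02] shift units [ 0.0001 -0.0008  0.006 ] turn z units -0.0013
[ 0.43736098  0.56322536 -0.7988299   1.65187245  0.43975238  1.1128504
  0.49278638] [3.22182347 5.85337635 2.42792811] 16.557440811850483 0.02461038861416469
```

Call:
{"fn": "play_rows", "kwargs": {"deltas": [[0,0.0024,0,0,0,0,0.712],[0,0.0024,0,0,0,0,0.712],[0,0.0024,0,0,0,0,0.712]]}}

```text
clock: 6.15
position: [0.5927, 0.0031, 0.2406]
tool_rot: [3.141, 0.0, 2.547]
force: [1.7, 1.7, 3.5]
grip_width: 0.0244
finger_force: 3.4
```

Call:
{"fn": "play_rows", "kwargs": {"deltas": [[-0.0167,-0.0012,0,0,0,0.0667,0.716],[-0.0331,-0.0046,0,0,0,0.1333,0.716],[-0.0488,-0.0104,0,0,0,0.2,0.716],[-0.0636,-0.0182,0,0,0,0.2667,0.716],[-0.0771,-0.0281,0,0,0,0.3333,0.716],[-0.0892,-0.0397,0,0,0,0.4,0.716],[-0.0995,-0.0529,0,0,0,0.4667,0.716],[-0.1079,-0.0674,0,0,0,0.5333,0.716],[-0.1141,-0.0829,0,0,0,0.6,0.716],[-0.1182,-0.0992,0,0,0,0.6667,0.716]]}}

```text
clock: 7.15
position: [0.6134, -0.0713, 0.2404]
tool_rot: [-3.141, -0.0, 1.146]
force: [-1.8, 4.1, 3.1]
grip_width: 0.0244
finger_force: 9.3
```

```bash
cat >> h.py <<'E'
HUB=np.array([.5582,-.0459])
def st():
    s=observe();M=R.from_euler("xyz",s["tool_rot"]).as_matrix();d=s["position"][:2]-HUB
    print("ang",np.degrees(np.arctan2(d[1],d[0])).round(1),"rad",np.linalg.norm(d).round(4),"z",s["position"][2].round(4),"yaw",np.degrees(s["tool_rot"][2]).round(1),
     "Ftool",(M.T@s["force"]).round(1),"ff",s["finger_force"].round(1),"w",s["grip_width"].round(4),"q",s["qpos"].round(2))
E
python3 -c "
from h import *
st()"
```

```text
Traceback (most recent call last):
  File "h.py", line 18, in st
    "Ftool",(M.T@s["force"]).round(1),"ff",s["finger_force"].round(1),"w",s["grip_width"].round(4),"q",s["qpos"].round(2))
                                           ^^^^^^^^^^^^^^^^^^^^^^^
AttributeError: 'float' object has no attribute 'round'
```

Call:
{"fn": "play_rows", "kwargs": {"deltas": [[-0.0167,-0.0012,0,0,0,0.0667,0.716],[-0.0331,-0.0046,0,0,0,0.1333,0.716],[-0.0488,-0.0104,0,0,0,0.2,0.716],[-0.0636,-0.0182,0,0,0,0.2667,0.716],[-0.0771,-0.0281,0,0,0,0.3333,0.716],[-0.0771,-0.0281,0,0,0,0.3333,0.716]]}}

```text
clock: 7.75
position: [0.5843, -0.1008, 0.2404]
tool_rot: [-3.141, 0.001, 0.449]
force: [-2.0, 3.4, 2.1]
grip_width: 0.0247
finger_force: 9.3
```

```bash
sed -i 's/s\["finger_force"\].round(1)/round(s["finger_force"],1)/; s/s\["grip_width"\].round(4)/round(s["grip_width"],4)/' h.py
python3 -c "
from h import *
st()"
```

```text
ang -64.5 rad 0.0608 z 0.2404 yaw 25.7 Ftool [-0.3 -3.9 -2.1] ff 9.3 w 0.0247 q [ 0.28  0.47 -0.29  1.67  0.15  1.02 -1.19]
```

Call:
{"fn": "play_rows", "kwargs": {"deltas": [[-0.0167,-0.0012,0,0,0,0.0667,0.716],[-0.0331,-0.0046,0,0,0,0.1333,0.716],[-0.0488,-0.0104,0,0,0,0.2,0.716],[-0.0636,-0.0182,0,0,0,0.2667,0.716],[-0.0636,-0.0182,0,0,0,0.2667,0.716]]}}

```text
clock: 8.25
position: [0.5523, -0.1062, 0.2405]
tool_rot: [-3.142, 0.0, -0.106]
force: [0.7, 3.8, 1.3]
grip_width: 0.0244
finger_force: 9.2
```

```bash
python3 -c "
from h import *
st()"
```

```text
ang -95.6 rad 0.0606 z 0.2405 yaw -6.1 Ftool [ 0.3 -3.8 -1.3] ff 9.2 w 0.0244 q [ 0.21  0.42 -0.17  1.75  0.08  0.98 -1.67]
```

Call:
{"fn": "play_rows", "kwargs": {"deltas": [[-0.0167,-0.0012,0,0,0,0.0667,0.716],[-0.0331,-0.0046,0,0,0,0.1333,0.716],[-0.0488,-0.0104,0,0,0,0.2,0.716],[-0.0636,-0.0182,0,0,0,0.2667,0.716],[-0.0636,-0.0182,0,0,0,0.2667,0.716]]}}

```text
clock: 8.75
position: [0.522, -0.094, 0.2405]
tool_rot: [3.141, -0.0, -0.66]
force: [-0.8, 0.2, 3.0]
grip_width: 0.0245
finger_force: 9.2
```

```bash
python3 -c "
from h import *
st()"
```

```text
ang -127.0 rad 0.0602 z 0.2405 yaw -37.8 Ftool [-0.7  0.3 -3. ] ff 9.2 w 0.0245 q [ 0.11  0.36 -0.05  1.84  0.02  0.94 -2.19]
```

Call:
{"fn": "play_rows", "kwargs": {"deltas": [[0,0,0,0,0,0,0.5],[0,0,0,0,0,0,0.5],[0,0,0,0,0,-0.07,0.5],[0,0,0,0,0,-0.14,0.5],[0,0,0,0,0,-0.21,0.5],[0,0,0,0,0,-0.28,0.5],[0,0,0,0,0,-0.35,0.5],[0,0,0,0,0,-0.42,0.5],[0,0,0,0,0,-0.49,0.5],[0,0,0,0,0,-0.56,0.5]]}}

```text
clock: 9.75
position: [0.5221, -0.0946, 0.2401]
tool_rot: [-3.141, 0.0, 0.519]
force: [1.1, 0.1, -1.1]
grip_width: 0.0425
finger_force: 0.0
```

Call:
{"fn": "play_rows", "kwargs": {"deltas": [[0,0,0,0,0,-0.07,0.5],[0,0,0,0,0,-0.14,0.5],[0,0,0,0,0,-0.21,0.5],[0,0,0,0,0,-0.28,0.5],[0,0,0,0,0,-0.35,0.5],[0,0,0,0,0,-0.42,0.5],[0,0,0,0,0,-0.49,0.5],[0,0,0,0,0,-0.56,0.5],[0,0,0,0,0,-0.63,0.5],[0,0,0,0,0,-0.7,0.5]]}}

```text
clock: 10.75
position: [0.5221, -0.0946, 0.2402]
tool_rot: [-3.141, -0.0, 1.985]
force: [0.3, -1.2, 0.6]
grip_width: 0.0427
finger_force: 0.0
```

Call:
{"fn": "play_rows", "kwargs": {"deltas": [[0,0,0,0,0,-0.07,0.5],[0,0,0,0,0,-0.14,0.5],[0,0,0,0,0,-0.21,0.5],[0,0,0,0,0,-0.24,0.5],[0,0,0,0,0,-0.24,0.716],[0,0,0,0,0,-0.24,0.716],[0,0,0,0,0,-0.24,0.716],[0,0,0,0,0,-0.24,0.716]]}}

```text
clock: 11.55
position: [0.5221, -0.0942, 0.2403]
tool_rot: [-3.142, 0.0, 2.478]
force: [1.3, 1.1, -1.7]
grip_width: 0.0246
finger_force: 9.0
```

```bash
python3 -c "
from h import *
st()"
```

```text
ang -126.8 rad 0.0603 z 0.2403 yaw 142.0 Ftool [-0.3  1.7  1.7] ff 9.0 w 0.0246 q [ 0.62  0.44 -0.73  1.81  0.34  1.02  0.65]
```

Call:
{"fn": "play_rows", "kwargs": {"deltas": [[0.0167,0.0012,0,0,0,0.0667,0.716],[0.0331,0.0046,0,0,0,0.1333,0.716],[0.0488,0.0104,0,0,0,0.2,0.716],[0.0636,0.0182,0,0,0,0.2667,0.716],[0.0636,0.0182,0,0,0,0.2667,0.716]]}}

```text
clock: 12.05
position: [0.5022, -0.0668, 0.2405]
tool_rot: [-3.141, 0.001, 1.918]
force: [-0.8, -0.3, -1.3]
grip_width: 0.0246
finger_force: 9.0
```

```bash
python3 -c "
from h import *
st()"
```

```text
ang -159.5 rad 0.0598 z 0.2405 yaw 109.9 Ftool [ 0.  -0.9  1.3] ff 9.0 w 0.0246 q [ 0.5   0.38 -0.62  1.87  0.26  0.97  0.11]
```

Call:
{"fn": "play_rows", "kwargs": {"deltas": [[0.0167,0.0012,0,0,0,0.0667,0.716],[0.0331,0.0046,0,0,0,0.1333,0.716],[0.0488,0.0104,0,0,0,0.2,0.716],[0.0636,0.0182,0,0,0,0.2667,0.716],[0.0636,0.0182,0,0,0,0.2667,0.716]]}}

```text
clock: 12.55
position: [0.4999, -0.0339, 0.2403]
tool_rot: [-3.141, 0.0, 1.364]
force: [-4.7, 0.4, 1.3]
grip_width: 0.0248
finger_force: 9.4
```

```bash
python3 -c "
from h import *
st()"
```

```text
ang 168.3 rad 0.0595 z 0.2403 yaw 78.1 Ftool [-0.6 -4.7 -1.3] ff 9.4 w 0.0248 q [ 0.36  0.35 -0.52  1.89  0.21  0.96 -0.46]
```

Call:
{"fn": "play_rows", "kwargs": {"deltas": [[0.0167,-0.0003,0,0,0,0.0667,0.716],[0.0331,0.0031,0,0,0,0.1333,0.716],[0.0488,0.0089,0,0,0,0.2,0.716],[0.0636,0.0167,0,0,0,0.2667,0.716],[0.0636,0.0167,0,0,0,0.2667,0.716]]}}

```text
clock: 13.05
position: [0.5153, -0.0046, 0.2403]
tool_rot: [-3.141, -0.0, 0.808]
force: [-2.8, 2.6, 2.6]
grip_width: 0.0243
finger_force: 9.4
```

```bash
python3 -c "
from h import *
st()"
```

```text
ang 136.1 rad 0.0595 z 0.2403 yaw 46.3 Ftool [-0.  -3.9 -2.6] ff 9.4 w 0.0243 q [ 0.21  0.36 -0.41  1.86  0.17  0.96 -1.03]
```

Call:
{"fn": "play_rows", "kwargs": {"deltas": [[0.0167,-0.0003,0,0,0,0.0667,0.716],[0.0331,0.0031,0,0,0,0.1333,0.716],[0.0488,0.0089,0,0,0,0.2,0.716],[0.0636,0.0167,0,0,0,0.2667,0.716],[0.0636,0.0167,0,0,0,0.2667,0.716]]}}

```text
clock: 13.55
position: [0.5437, 0.0117, 0.2401]
tool_rot: [3.141, -0.0, 0.25]
force: [-0.5, 0.4, -0.2]
grip_width: 0.0243
finger_force: 0.0
```

```bash
python3 -c "
from h import *
st()"
```

```text
ang 104.1 rad 0.0594 z 0.2401 yaw 14.3 Ftool [-0.3 -0.5  0.2] ff 0.0 w 0.0243 q [ 0.08  0.39 -0.28  1.8   0.13  0.97 -1.57]
```

```bash
python3 - <<'E'
from h import *
c=get_calibration("wrist")
g=grab_frame("wrist");cv2.imwrite("pics/w2.png",g[:,:,::-1])
f=200/np.tan(np.radians(c["fovy"])/2);M=R.from_euler("xyz",c["rotation"]).as_matrix()
for a in(136,130,124,118,112,104):
    p=np.r_[HUB+.06*np.array([np.cos(np.radians(a)),np.sin(np.radians(a))]),.278]
    q=M.T@(p-c["xyz"]);print(a,(q[:2]/q[2]*f+[c["cx"],c["cy"]]).round())
E
```

```text
136 [341. 375.]
130 [333. 364.]
124 [327. 352.]
118 [322. 339.]
112 [319. 325.]
104 [318. 306.]
```

View pics/w2.png

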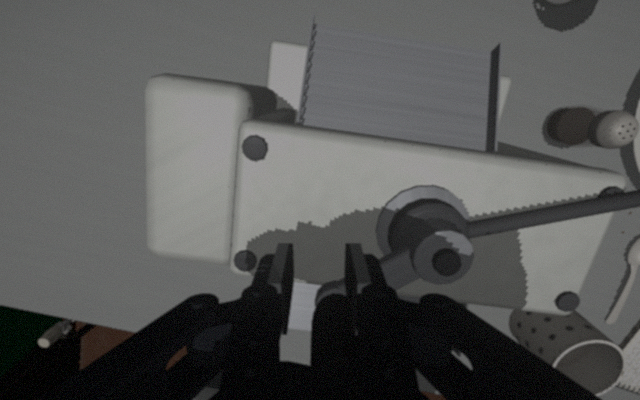

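The pads are empty: the crank stopped and the knob slipped out between them. The crank arm runs from the hub at about (440,258) to about (330,292), partly hidden. I'll convert that to an angle.

```bash
python3 - <<'E'
from h import *
c=get_calibration("wrist")
f=200/np.tan(np.radians(c["fovy"])/2);M=R.from_euler("xyz",c["rotation"]).as_matrix()
for z in(.232,.25):
  for a in(150,140,130,120,110):
    o=[]
    for r in(0,.02,.04,.06):
        p=np.r_[HUB+r*np.array([np.cos(np.radians(a)),np.sin(np.radians(a))]),z];q=M.T@(p-c["xyz"]);o.append((q[:2]/q[2]*f+[c["cx"],c["cy"]]).round())
    print(z,a,*o)
E
python3 -c "
import cv2
f=cv2.imread('pics/w2.png')[180:380,250:500];cv2.imwrite('pics/c2.png',cv2.resize(cv2.convertScaleAbs(f,alpha=1.8,beta=15),(750,600),interpolation=2))"
```

```text
0.232 150 [438. 250.] [408. 275.] [379. 300.] [352. 322.]
0.232 140 [438. 250.] [404. 271.] [371. 291.] [339. 310.]
0.232 130 [438. 250.] [401. 266.] [365. 281.] [329. 295.]
0.232 120 [438. 250.] [399. 260.] [360. 269.] [323. 279.]
0.232 110 [438. 250.] [398. 254.] [358. 257.] [319. 261.]
0.25 150 [452. 268.] [418. 296.] [386. 322.] [355. 347.]
0.25 140 [452. 268.] [413. 291.] [377. 312.] [341. 333.]
0.25 130 [452. 268.] [410. 285.] [370. 301.] [331. 317.]
0.25 120 [452. 268.] [408. 279.] [365. 289.] [323. 299.]
0.25 110 [452. 268.] [407. 272.] [363. 276.] [319. 280.]
```

View pics/c2.png

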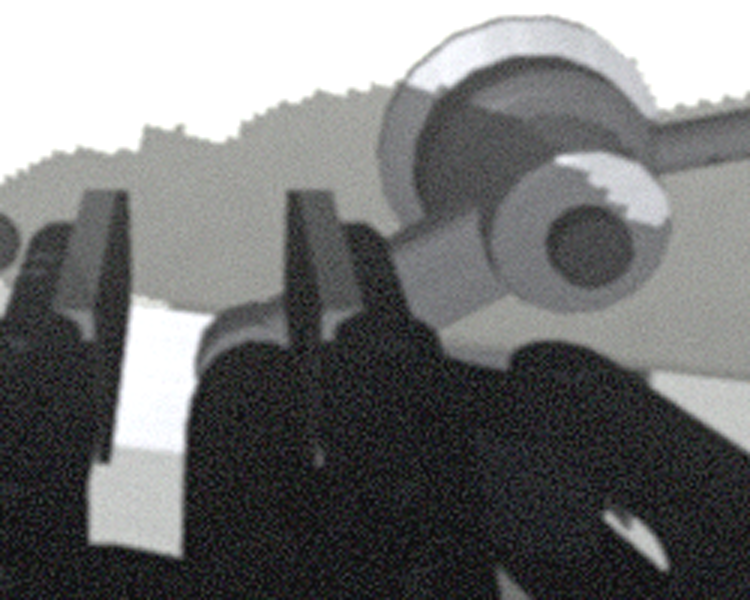

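Call:
{"fn": "play_rows", "kwargs": {"deltas": [[0,0,0,0,0,0,0.5],[0,0,0,0,0,0,0.5],[-0.0167,0.0012,0,0,0,-0.0667,0.5],[-0.0331,0.0046,0,0,0,-0.1333,0.5],[-0.0488,0.0104,0,0,0,-0.2,0.5],[-0.06,0.0161,0,0,0,-0.25,0.5],[-0.06,0.0161,0,0,0,-0.25,1],[-0.06,0.0161,0,0,0,-0.25,1],[-0.06,0.0161,0,0,0,-0.25,1],[-0.06,0.0161,0,0,0,-0.25,1]], "newtons": 20}}

```text
clock: 14.6
position: [0.5162, -0.0033, 0.2404]
tool_rot: [3.141, 0.0, 0.767]
force: [0.9, -4.0, 1.2]
grip_width: 0.0242
finger_force: 23.9
```

Call:
{"fn": "play_rows", "kwargs": {"deltas": [[0.003,0,0,0,0,0,1],[0.006,0,0,0,0,0,1],[0.006,0,0,0,0,0,1]]}}

```text
clock: 14.9
position: [0.5177, -0.0017, 0.2401]
tool_rot: [3.142, 0.002, 0.767]
force: [-3.2, -9.3, 4.8]
grip_width: 0.024
finger_force: 24.3
```

```bash
python3 -c "
from h import *
st()"
```

```text
ang 132.5 rad 0.06 z 0.2401 yaw 43.9 Ftool [-8.8  4.5 -4.8] ff 24.3 w 0.024 q [ 0.2   0.36 -0.4   1.85  0.17  0.96 -1.08]
```

Call:
{"fn": "play_rows", "kwargs": {"deltas": [[0.002,0,0,0,0,0,1],[0.004,0,0,0,0,0,1],[0.004,0,0,0,0,0,1]]}}

```text
clock: 15.2
position: [0.5186, -0.0008, 0.24]
tool_rot: [-3.141, 0.003, 0.767]
force: [-7.8, -10.9, 5.7]
grip_width: 0.0241
finger_force: 24.5
```

```bash
python3 -c "
from h import *
st()"
```

```text
ang 131.3 rad 0.06 z 0.24 yaw 43.9 Ftool [-13.2   2.4  -5.6] ff 24.5 w 0.0241 q [ 0.2   0.37 -0.4   1.85  0.17  0.96 -1.08]
```

Call:
{"fn": "play_rows", "kwargs": {"deltas": [[-0.0471,0.0059,0,0,0,0,1],[-0.0805,0.0229,0,0,0,0,1],[-0.1071,0.0495,0,0,0,0,1],[-0.1241,0.0829,0,0,0,0,1],[-0.13,0.12,0,0,0,0,1],[-0.1241,0.1571,0,0,0,0,1],[-0.1071,0.1905,0,0,0,0,1],[-0.0805,0.2171,0,0,0,0,1],[-0.0471,0.2341,0,0,0,0,1],[-0.01,0.24,0,0,0,0,1]], "newtons": 40}}

```text
clock: 16.2
position: [0.6002, -0.0897, 0.2404]
tool_rot: [3.141, 0.0, 0.766]
force: [-4.8, -0.8, 5.1]
grip_width: 0.0236
finger_force: 41.5
```

```bash
python3 -c "
from h import *
st()"
```

```text
ang -46.2 rad 0.0607 z 0.2404 yaw 43.9 Ftool [-4.1 -2.7 -5.1] ff 41.5 w 0.0236 q [ 0.29  0.5  -0.35  1.63  0.19  1.05 -0.92]
```

Half a turn went cleanly, from 134° to -46°. Five more half turns to go.

Call:
{"fn": "play_rows", "kwargs": {"deltas": [[0.0371,-0.0059,0,0,0,0,1],[0.0705,-0.0229,0,0,0,0,1],[0.0971,-0.0495,0,0,0,0,1],[0.1141,-0.0829,0,0,0,0,1],[0.12,-0.12,0,0,0,0,1],[0.1141,-0.1571,0,0,0,0,1],[0.0971,-0.1905,0,0,0,0,1],[0.0705,-0.2171,0,0,0,0,1],[0.0371,-0.2341,0,0,0,0,1],[0,-0.24,0,0,0,0,1]]}}

```text
clock: 17.2
position: [0.5156, -0.0031, 0.2405]
tool_rot: [3.14, -0.001, 0.768]
force: [14.7, -10.3, -4.1]
grip_width: 0.0234
finger_force: 40.9
```

Call:
{"fn": "play_rows", "kwargs": {"deltas": [[-0.0371,0.0059,0,0,0,0,1],[-0.0705,0.0229,0,0,0,0,1],[-0.0971,0.0495,0,0,0,0,1],[-0.1141,0.0829,0,0,0,0,1],[-0.12,0.12,0,0,0,0,1],[-0.1141,0.1571,0,0,0,0,1],[-0.0971,0.1905,0,0,0,0,1],[-0.0705,0.2171,0,0,0,0,1],[-0.0371,0.2341,0,0,0,0,1],[0,0.24,0,0,0,0,1]]}}

```text
clock: 18.2
position: [0.5998, -0.09, 0.2405]
tool_rot: [3.141, 0.0, 0.766]
force: [-3.2, -1.3, 5.9]
grip_width: 0.0236
finger_force: 42.1
```

```bash
python3 -c "
from h import *
st()"
```

```text
ang -46.6 rad 0.0606 z 0.2405 yaw 43.9 Ftool [-3.2 -1.2 -5.9] ff 42.1 w 0.0236 q [ 0.28  0.5  -0.33  1.63  0.18  1.04 -0.91]
```

Call:
{"fn": "play_rows", "kwargs": {"deltas": [[0.0371,-0.0059,0,0,0,0,1],[0.0705,-0.0229,0,0,0,0,1],[0.0971,-0.0495,0,0,0,0,1],[0.1141,-0.0829,0,0,0,0,1],[0.12,-0.12,0,0,0,0,1],[0.1141,-0.1571,0,0,0,0,1],[0.0971,-0.1905,0,0,0,0,1],[0.0705,-0.2171,0,0,0,0,1],[0.0371,-0.2341,0,0,0,0,1],[0,-0.24,0,0,0,0,1]]}}

```text
clock: 19.2
position: [0.5156, -0.0031, 0.2405]
tool_rot: [3.14, -0.001, 0.768]
force: [14.9, -11.3, -5.5]
grip_width: 0.0234
finger_force: 41.4
```

Call:
{"fn": "play_rows", "kwargs": {"deltas": [[-0.0371,0.0059,0,0,0,0,1],[-0.0705,0.0229,0,0,0,0,1],[-0.0971,0.0495,0,0,0,0,1],[-0.1141,0.0829,0,0,0,0,1],[-0.12,0.12,0,0,0,0,1],[-0.1141,0.1571,0,0,0,0,1],[-0.0971,0.1905,0,0,0,0,1],[-0.0705,0.2171,0,0,0,0,1],[-0.0371,0.2341,0,0,0,0,1],[0,0.24,0,0,0,0,1]]}}

```text
clock: 20.2
position: [0.5998, -0.09, 0.2405]
tool_rot: [3.141, 0.0, 0.766]
force: [-3.5, -0.8, 5.5]
grip_width: 0.024
finger_force: 42.5
```

Call:
{"fn": "play_rows", "kwargs": {"deltas": [[0.0371,-0.0059,0,0,0,0,1],[0.0705,-0.0229,0,0,0,0,1],[0.0971,-0.0495,0,0,0,0,1],[0.1141,-0.0829,0,0,0,0,1],[0.12,-0.12,0,0,0,0,1],[0.1141,-0.1571,0,0,0,0,1],[0.0971,-0.1905,0,0,0,0,1],[0.0705,-0.2171,0,0,0,0,1],[0.0371,-0.2341,0,0,0,0,1],[0,-0.24,0,0,0,0,1]]}}

```text
clock: 21.2
position: [0.5156, -0.0031, 0.2405]
tool_rot: [3.14, -0.001, 0.768]
force: [16.1, -10.5, -5.0]
grip_width: 0.024
finger_force: 41.7
```

Call:
{"fn": "play_rows", "kwargs": {"deltas": [[0,0.002,0,0,0,0,1],[0,0.002,0,0,0,0,1],[0,0.002,0,0,0,0,1]]}}

```text
clock: 21.5
position: [0.5165, -0.0032, 0.2403]
tool_rot: [-3.141, 0.0, 0.768]
force: [-3.3, -0.4, 5.7]
grip_width: 0.0238
finger_force: 42.7
```

```bash
python3 -c "
from h import *
st()"
```

```text
ang 134.3 rad 0.0597 z 0.2403 yaw 44.0 Ftool [-2.7 -2.  -5.7] ff 42.7 w 0.0238 q [ 0.17  0.36 -0.36  1.86  0.15  0.95 -1.06]
```

Call:
{"fn": "play_rows", "kwargs": {"deltas": [[0,0,0,0,0,0,0.5],[0,0,0,0,0,0,0.5],[0,0,-0.07,0,0,0,0.5],[0,0,-0.15,0,0,0,0.5],[0,0,-0.18,0,0,-0.07,0.5],[0,0,-0.18,0,0,-0.14,0.5],[0,0,-0.18,0,0,-0.21,0.5],[0,0,-0.18,0,0,-0.28,0.5],[0,0,-0.18,0,0,-0.35,0.5],[0,0,-0.18,0,0,-0.42,0.5]]}}

```text
clock: 22.5
position: [0.5167, -0.0035, 0.3301]
tool_rot: [-3.141, -0.0, 1.654]
force: [-0.6, -0.4, 0.2]
grip_width: 0.0428
finger_force: 0.0
```

```bash
python3 - <<'E'
from h import *
totool((.618,-.171,.30),116)
E
```

```text
pos [ 0.5167 -0.0035  0.3301] rot [-1.7999e+02 -2.0000e-02  9.4760e+01] shift units [-0.3506  0.1741  0.0601] turn z units -0.177
```

Call:
{"fn": "play_rows", "kwargs": {"deltas": [[-0.05,0.025,0,0,0,-0.05,0.5],[-0.12,0.06,0,0,0,-0.1,0.5],[-0.2,0.1,0,0,0,-0.15,0.5],[-0.27,0.135,0.02,0,0,-0.177,0.5],[-0.33,0.165,0.06,0,0,-0.177,0.5],[-0.35,0.174,0.06,0,0,-0.177,0.5],[-0.35,0.174,0.06,0,0,-0.177,0.5]]}}

```text
clock: 23.2
position: [0.6169, -0.1725, 0.2992]
tool_rot: [-3.141, -0.001, 2.017]
force: [0.2, 1.3, 0.7]
grip_width: 0.0429
finger_force: 0.0
```

```bash
python3 - <<'E'
from h import *
totool((.618,-.171,.216),116)
c=get_calibration("wrist")
g=grab_frame("wrist");cv2.imwrite("pics/w3.png",g[:,:,::-1])
f=200/np.tan(np.radians(c["fovy"])/2);M=R.from_euler("xyz",c["rotation"]).as_matrix()
for p in((.618,-.171,.244),(.558,-.046,.24),(*(HUB+.06*np.array([-.695,.719])),.278)):
    q=M.T@(np.array(p)-c["xyz"]);print((q[:2]/q[2]*f+[c["cx"],c["cy"]]).round())
E
```

```text
pos [ 0.6169 -0.1725  0.2992] rot [-1.7995e+02 -8.0000e-02  1.1554e+02] shift units [0.0017 0.0034 0.1664] turn z units -0.0038
[322. 217.]
[322. -34.]
[ 271. -253.]
```

View pics/w3.png

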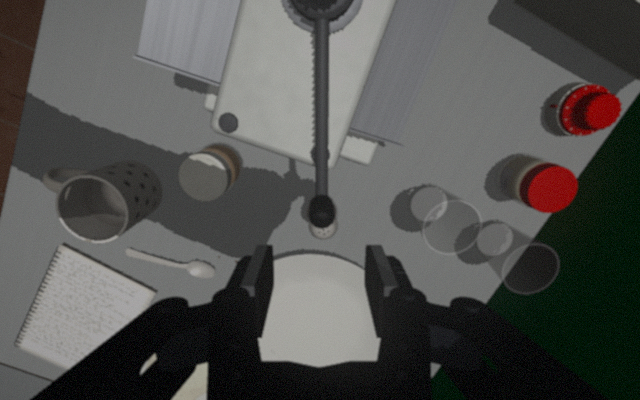

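The lock grip is at (321,211) against a predicted (322,217), with the fingers straddling it. Descend and grip.

Call:
{"fn": "play_rows", "kwargs": {"deltas": [[0.005,0.003,0.06,0,0,0,0.5],[0.005,0.003,0.12,0,0,0,0.5],[0.005,0.003,0.164,0,0,0,0.5],[0.005,0.003,0.164,0,0,0,0.5],[0.005,0.003,0.164,0,0,0,1],[0.005,0.003,0.164,0,0,0,1],[0.005,0.003,0.164,0,0,0,1],[0.005,0.003,0.164,0,0,0,1],[0.005,0.003,0.164,0,0,0,1]], "newtons": 30}}

```text
clock: 24.15
position: [0.6178, -0.1681, 0.2202]
tool_rot: [3.139, 0.001, 2.019]
force: [-2.9, 2.9, 8.2]
grip_width: 0.0162
finger_force: 29.4
```

```bash
python3 -c "
from h import *
st()"
```

```text
ang -64.0 rad 0.136 z 0.2202 yaw 115.7 Ftool [ 3.8 -1.4 -8.2] ff 29.4 w 0.0162 q [ 0.48  0.59 -0.47  1.55  0.29  1.07  0.38]
```

Call:
{"fn": "play_rows", "kwargs": {"deltas": [[0.0027,-0.039,0,0,0,0.0667,1],[0.0108,-0.0772,0,0,0,0.1333,1],[0.0242,-0.1139,0,0,0,0.2,1],[0.0426,-0.1484,0,0,0,0.2667,1],[0.0655,-0.18,0,0,0,0.3333,1],[0.0655,-0.18,0,0,0,0.3333,1]]}}

```text
clock: 24.75
position: [0.5215, -0.1766, 0.2203]
tool_rot: [3.139, -0.001, 1.315]
force: [2.5, 5.4, 3.7]
grip_width: 0.0153
finger_force: 29.2
```

```bash
python3 -c "
from h import *
st()"
```

```text
ang -105.7 rad 0.1357 z 0.2203 yaw 75.4 Ftool [ 5.9  1.1 -3.7] ff 29.2 w 0.0153 q [ 0.46  0.43 -0.33  1.8   0.17  0.94 -0.19]
```

Call:
{"fn": "play_rows", "kwargs": {"deltas": [[0.0004,-0.0146,0,0,0,0.025,1],[0.0015,-0.0293,0,0,0,0.05,1],[0.0026,-0.038,0,0,0,0.065,1],[0.0026,-0.038,0,0,0,0.065,1]]}}

```text
clock: 25.15
position: [0.505, -0.1708, 0.2202]
tool_rot: [3.138, -0.002, 1.184]
force: [4.6, 7.8, 7.3]
grip_width: 0.0156
finger_force: 29.6
```

```bash
python3 -c "
from h import *
st()"
```

```text
ang -113.1 rad 0.1357 z 0.2202 yaw 67.8 Ftool [ 9.   1.3 -7.3] ff 29.6 w 0.0156 q [ 0.45  0.4  -0.3   1.85  0.15  0.91 -0.31]
```

Call:
{"fn": "play_rows", "kwargs": {"deltas": [[0.003,-0.008,0,0,0,0.014,1],[0.003,-0.014,0,0,0,0.024,1],[0.003,-0.014,0,0,0,0.024,1]]}}

```text
clock: 25.45
position: [0.5028, -0.1696, 0.2208]
tool_rot: [3.129, -0.002, 1.133]
force: [31.8, -12.8, -12.4]
grip_width: 0.0158
finger_force: 29.9
```

```bash
python3 -c "
from h import *
st()"
```

```text
ang -114.1 rad 0.1355 z 0.2208 yaw 64.9 Ftool [ 1.8 34.  12.9] ff 29.9 w 0.0158 q [ 0.44  0.39 -0.29  1.86  0.14  0.9  -0.36]
```

Solid stop at -114°, where home was expected. Ease off, release and rise.

Call:
{"fn": "play_rows", "kwargs": {"deltas": [[0,0.008,0,0,0,0,1],[0,0.01,0,0,0,0,0.5],[0,0.01,0,0,0,0,0.5],[0,0.01,0,0,0,0,0.5],[0,0.01,-0.06,0,0,0,0.5],[0,0.01,-0.14,0,0,0,0.5],[-0.06,0.01,-0.22,0,0,0,0.5],[-0.15,0.01,-0.26,0,0,0,0.5],[-0.24,0.01,-0.28,0,0,0,0.5],[-0.3,0.01,-0.3,0,0,0,0.5]]}}

```text
clock: 26.45
position: [0.4368, -0.3087, 0.3693]
tool_rot: [3.141, 0.001, 1.132]
force: [1.2, -0.3, -0.3]
grip_width: 0.0426
finger_force: 0.0
```

```bash
python3 - <<'E'
from h import *
st()
f=grab_frame("top")[:,:,::-1]
cv2.imwrite("pics/t4.png",cv2.resize(f[150:270,225:385],(800,600),interpolation=cv2.INTER_CUBIC))
E
```

```text
ang -114.8 rad 0.2895 z 0.3693 yaw 64.8 Ftool [0.3 1.2 0.3] ff 0.0 w 0.0426 q [ 0.68  0.26 -0.22  1.64  0.06  1.25  0.01]
```

View pics/t4.png

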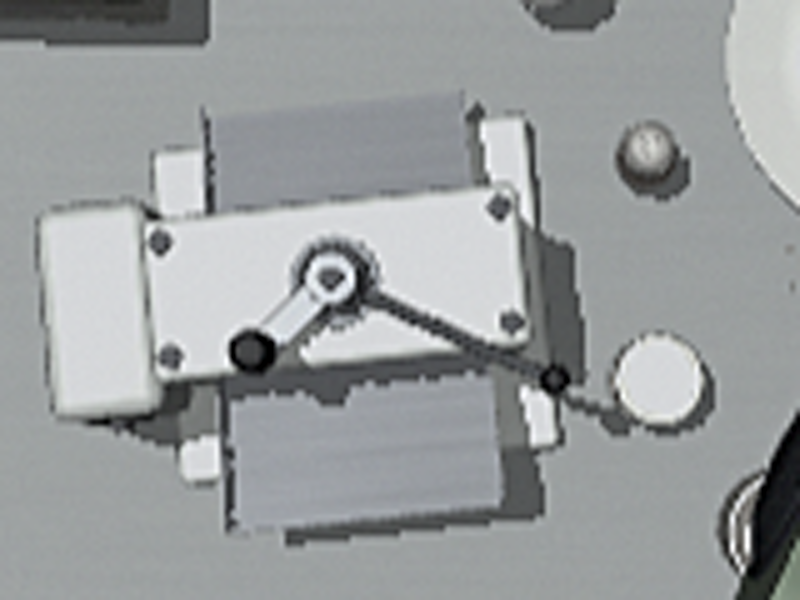

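The crank knob at (252,350) is at about 133° and the lever grip at (553,378) is at -114°, which is home. The jar and shaker haven't moved.

```bash
python3 -c "
from workcell import *
print(job_done())"
```

```text
the job is handed in; nothing more can be done
None
```

The job is handed in, with no verdict returned: I wound the crank down until the rollers met, backed it off three full turns, swung the lock lever to its stop and let go, in about 27 s. In the last top view the crank was at its three-turn angle, the lever was home, and the jar and shaker hadn't moved; I did not check the mug or tumbler.

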